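# Set the batch dial to 5 and lock it

### The job

The next print run is batch 5. Turn the knob of the batch dial until the 5 stands upright in the middle of its little window, then push the lock plunger fully home so that the dial is locked on that number. Leave the print blocks, the bottle and the seam roller around it standing where they are.

Things in the scene. Friction and masses are not known exactly. Their poses are not given: they have to be found in the camera images.
- batch_dial: Housing: grey wedge-shaped box on a dark base plate (170 x 156 mm), fixed. Its aluminium front (160 mm up the slope, 148 wide) slopes; origin: centre of the underside, on the table. Own x points to the high back edge (115 mm high), y along the width, z up. In these axes the normal out of the front is (-0.5, 0, 0.866) (30 degrees from vertical), up the slope is (0.866, 0, 0.5).
- knob_grip (a point): Point on the knob's axis to grip at, 13 mm below the knob's end and 27.5 mm out from the aluminium front. The knob is a round black fluted cylinder, 36 mm across and 38 mm long, in the middle of the sloping front. This point's z axis is the knob's axis, pointing out of the front; its x and y axes turn with the knob.
- window (a point): Centre of the window, level with the aluminium front: an opening 22 mm wide and 24 mm high with a dark rim and two index marks, 48 mm up the slope from the knob's axis. Behind it one numeral of the white number disc is seen at a time, black, 16 mm high.
- dial (a joint): Turn of knob and number disc (one piece), rad. Numeral n (0 to 9) stands upright in mid-window at n x 0.6283, so 5 at 3.142. It grows when the knob is turned counterclockwise as seen looking onto the front; end stops just below 0 and just above 9. It turns against light friction (0.05 N m) and stays where it is left; no clicks.
- plunger_top (a point): Centre of the top of the lock plunger: a dark round steel button 22 mm across on a shiny stem, 64 mm down the slope from the knob's axis (opposite the window). Its z axis points out of the front; the button is pushed the other way, along the front's normal. Pulled out (start), its top stands 29.5 mm above the aluminium front.
- plunger (a joint): Travel of the plunger, m: 0 pulled out, 0.012 home (button on its collar). 3 N of friction, no spring: it stays where it is left. Its 8 mm round-nosed pin enters one of ten hidden holes in the number disc, one per numeral; with no numeral near mid-window (beyond about 0.08 rad) it stops after 1 to 3 mm (do not force it). The nose draws the disc into line; once home the dial cannot turn.
- print_block_0: Wooden print block 55 x 75 x 27 mm, loose, lying to the left (+y) of the dial; origin at the centre of its underside.
- print_block_2: Narrow wooden print block 45 x 90 x 25 mm, loose, lying to the right (-y) of the dial; origin at the centre of its underside.
- bottle_mid (a point): Centre, half-way up, of the small brown bottle (49 mm across, 80 mm high) that stands loose behind the dial.
- seam_roller_b: Seam roller with a wooden handle, 178 x 59 x 33 mm, lying loose on the right (-y), between the narrow print block and the trimmer board; origin at the centre of its underside.

How it is judged:
By the outcome, as a careful person would: the job done as asked, in the order asked, and still so for the second after the job is handed in, with the robot touching nothing.
It also fails if it takes over 64 s, if anything falls off the work surface, if the arm or the gripper's body presses on something with over 40 N, if the wrist force passes 120 N, or if a joint passes its speed limit or range.

### The arm

A 6-joint arm with a two-finger parallel gripper is mounted at the origin on a cart in front of the work surface, level with it; the furniture and walls round the work are solid. World frame = base frame: x ahead of the robot, y to its left, z up, the work surface at z = 0. Lengths are in m, angles in degrees, forces in N, time in s.
With the tool pointing down it reaches from about 0.375 to 0.925 m from the base axis. Payload 5.7 kg.
Tool frame: the origin (TCP) lies at the very end of the fingers, on their centre line; the grasp point (between the pads) lies behind it (manip.grip_point_offset is the x of the grasp point in the tool frame, in m); x points along the fingers, z is the direction in which the jaws open and shut, and the axes are right-handed (so a half turn about x gives the same grasp; the last joint's range is limited). The gripper opens to 85 mm and grips with 20 to 120 N. Pads are 22 mm wide; open, the fingers measure 114 mm over their backs; the gripper's body (76 mm by 85 mm) begins 54 mm behind the grasp point. The pads swing forward as they close: fully open they stand 13 mm farther back than shut.
Start: joints at [-80.163, 20.558, 86.54, -0, 72.909, -6.595], TCP at [0.17, -0.575, 0.231] pointing down, gripper open.
Joint ranges: [-170.27, 170.27], [-57.76, 135], [12.27, 136.19], [-55.21, 235.2], [11.17, 155.16], [-170.74, 170.74]. Speed limits (degrees/s): [136.94, 136.94, 180, 180, 180, 180].

### API

Orientations are given as a 3x3 rotation matrix whose columns are the frame's x, y, z axes.
In Python, from plant import read_state, vision, manip gives the robot as it stands.
- The arm moves only by the tool jog_arm, never from a script. Its argument "deltas" is a list of rows, each a list of 3 entries, a list of its own where there are three numbers: the shift along the tool's x, y, z in m, then the turn, a rotation vector about the tool's x, y, z in rad, then the finger opening in m, from 0 to 0.0854. A call has 1 to 8 rows; each row is the pose to reach, as a shift and turn from the pose commanded when the call began, along the tool's axes at that moment; what a row does not reach only later rows make up. A row lasts 1/10 s, in which the tool goes at most 50 mm and 8.59 degrees, less where a joint would pass 70% of its speed; a pose out of reach is approached as far as the arm can. A call with a gripper value outside its range is refused whole. The fingers move at their own pace and stop on an object; the grip force is fixed at half the most. Time passes only in rows, so rows that repeat a pose let the fingers close. It gives the time, the measured TCP pose, the force and the opening at its end, in the units of the state.
- read_state(): the state, without advancing time (a new reading comes with each control period).
- vision.read_camera(name): name is "scene" or "top" or "wrist"; returns a dict with "color" (400x640x3 uint8, red, green, blue), "z_map" (400x640 float32, m along the optical axis (not along the pixel's ray), 0 where there is no reading), "K" (3x3 intrinsics, pixels), "pose" (4x4, takes a point from camera to world coordinates). Camera axes: x right, y down, z forward; pixel columns grow to the right and rows downward; lengths in m; the calibration is good to about 2 mm. A picture is of the moment at which its call begins.
- manip.hand_in(): hands the job in, once; it reports no verdict.
The state is a dict: "clock": time; "joint_positions": joint angles; "dq": joint speeds; "joint_torque": joint torques, N m; "tool_pos": TCP position; "ee_rot": TCP orientation; "contact_force": force on the tool from outside, world axes, zero at the start; "wrist_torque": the same for the moment, N m; "finger_gap": finger opening in m.
Only numpy, scipy, OpenCV 4.12 (cv2) and the standard library are available. Lean on these libraries where they do the work, as an engineer would, in place of code of your own. Each camera call takes 0.05 s, during which the arm holds its last target. There are 200 camera calls.

## Working session

There is one attempt and no reset: what is moved stays moved. The work goes in short steps, Python scripts to look and compute and a tool call to move; the robot and the scene stay as the last step left them, time stands still between calls to the robot, and variables do not carry over. Pictures are saved under pics/ and viewed, on a budget of 10 in all, crops included, one or two more only if the job needs it, and the job is handed in when it is done.

Besides the shell and the picture viewer there is one more tool, called after "Call:" as a command line: name --argument value ..., lists and objects as JSON in quotes. jog_arm: Moves the arm, as the interface text tells. Its arguments: {"type":"object","properties":{"deltas":{"type":"array"}},"required":["deltas"]}

```bash
mkdir -p pics; ls; python3 - <<'E'
from plant import read_state, vision, manip
import cv2,numpy as np
for n in("scene","top"):
    d=vision.read_camera(n); np.savez(f"pics/{n}0.npz",**d)
    cv2.imwrite(f"pics/{n}0.png",d["color"][:,:,::-1])
    print(n,d["K"].round(1).tolist(),d["pose"].round(3).tolist())
a=cv2.imread("pics/scene0.png");b=cv2.imread("pics/top0.png")
print(manip.grip_point_offset,read_state()['ee_rot'],read_state()['clock'])
E
```

```text
pics
scene [[481.3, 0.0, 322.8], [0.0, 481.3, 199.5], [0.0, 0.0, 1.0]] [[0.732, -0.399, 0.553, -0.066], [-0.681, -0.454, 0.574, -1.011], [0.022, -0.797, -0.604, 0.797], [0.0, 0.0, 0.0, 1.0]]
top [[452.4, 0.0, 322.9], [0.0, 452.4, 189.4], [0.0, 0.0, 1.0]] [[0.024, -0.988, 0.154, 0.428], [-1.0, -0.022, 0.015, -0.316], [-0.012, -0.154, -0.988, 1.098], [0.0, 0.0, 0.0, 1.0]]
-0.0187 [[-2.79074729e-04  9.59164140e-01  2.82849917e-01]
 [ 1.66711991e-03  2.82849981e-01 -9.59162712e-01]
 [-9.99998571e-01  2.03866654e-04 -1.67797791e-03]] 0.1
```

View pics/scene0.png

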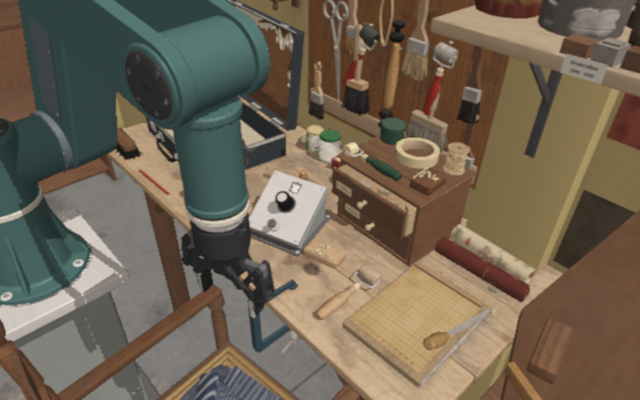

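View pics/top0.png

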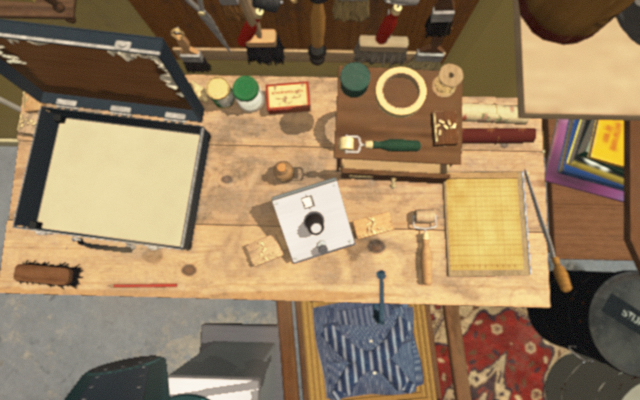

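The scene shows the dial at about (288,208), with the knob at (285,202). In the top view the knob is at about (316,224), the window at (308,203) and the plunger at (321,249). The blocks are at (263,250) and (372,225), the bottle at (284,172) and the roller at (425,245).

```bash
cat > h.py <<'E'
import numpy as np, cv2
from scipy.spatial.transform import Rotation as R
def pts(d):
    v,u=np.mgrid[0:400,0:640]; z=d["z_map"]; K=d["K"]
    p=np.stack([(u-K[0,2])/K[0,0]*z,(v-K[1,2])/K[1,1]*z,z],-1)
    return p@d["pose"][:3,:3].T+d["pose"][:3,3]
def proj(d,P):
    q=(np.asarray(P)-d["pose"][:3,3])@d["pose"][:3,:3]
    return q[...,:2]/q[...,2:]*[d["K"][0,0],d["K"][1,1]]+d["K"][:2,2]
E
python3 - <<'E'
from h import *
for n,(u0,u1,v0,v1) in dict(top=(265,362,170,272),scene=(240,335,165,260)).items():
    d=dict(np.load(f"pics/{n}0.npz")); P=pts(d); W=P[v0:v1,u0:u1].reshape(-1,3)
    W=W[(W[:,2]>0.025)&(W[:,2]<0.2)]
    # RANSAC plane at 30 deg
    best=0;rng=np.random.default_rng(0)
    for i in range(500):
        a,b,c=W[rng.choice(len(W),3,False)]; nn=np.cross(b-a,c-a); l=np.linalg.norm(nn)
        if l<1e-6: continue
        nn/=l; nn*=np.sign(nn[2])
        if abs(nn[2]-.866)>.04: continue
        m=abs((W-a)@nn)<.002
        if m.sum()>best: best=m.sum();M=m
    I=W[M];c=I.mean(0);nn=np.linalg.svd(I-c)[2][2];nn*=np.sign(nn[2])
    s=np.cross(nn,[0,0,1]);s/=np.linalg.norm(s);up=np.cross(s,nn)  # s horizontal
    up*=np.sign(up[2])
    y=np.cross(nn,up)
    uv=np.stack([(I-c)@y,(I-c)@up],-1).astype(np.float32)
    rect=cv2.minAreaRect(uv)
    q=uv; ctr=c+y*(np.percentile(uv[:,0],1)+np.percentile(uv[:,0],99))/2+up*(np.percentile(uv[:,1],1)+np.percentile(uv[:,1],99))/2
    print(n,best,"n",nn.round(3),"yaw",np.degrees(np.arctan2(-nn[1],-nn[0])),"ext",np.ptp(uv,axis=0),rect,"ctr",ctr.round(4))
    h=(W-c)@nn
    k=W[(h>.034)&(h<.045)]; k=k[np.linalg.norm(k-ctr-nn*.038,axis=1)<.03]
    print("knobtop",len(k),k.mean(0).round(4) if len(k) else 0,((k-c)@nn).mean(),"axis pt on front",(k.mean(0)-nn*.04).round(4))
    p=W[(h>.024)&(h<.034)]; p=p[np.linalg.norm(p-(ctr-up*.064+nn*.03),axis=1)<.02]
    print("plunger",len(p),p.mean(0).round(4), (p.mean(0)-ctr)@np.array([y,up,nn]).T)
    x0,y0=proj(d,ctr).astype(int)
    cv2.imwrite(f"pics/{n}_crop.png",cv2.resize(d["color"][v0:v1,u0:u1,::-1],(400,400),interpolation=cv2.INTER_CUBIC))
a=np.hstack([cv2.imread(f"pics/{n}_crop.png") for n in("top","scene")]);cv2.imwrite("pics/crops.png",a)
E
```

```text
top 2788 n [-0.475 -0.162  0.865] yaw 18.824655370520823 ext [0.20334119 0.16947329] ((-0.027079276740550995, 0.00019307434558868408), (0.20324261486530304, 0.16953401267528534), 0.14339248836040497) ctr [ 0.5124 -0.281   0.0733]
knobtop 210 [ 0.4983 -0.2856  0.1109] 0.039980327445236746 axis pt on front [ 0.5173 -0.2791  0.0763]
plunger 67 [ 0.4506 -0.3016  0.0687] [ 0.00046815 -0.05859875  0.02878284]
scene 1978 n [-0.473 -0.161  0.866] yaw 18.82730264318553 ext [0.17059332 0.16661239] ((-0.0075147151947021484, 0.003802083432674408), (0.16618242859840393, 0.1709975004196167), 89.77349853515625) ctr [ 0.5107 -0.2802  0.0727]
knobtop 176 [ 0.4951 -0.2875  0.1096] 0.04057945256480564 axis pt on front [ 0.514  -0.2811  0.075 ]
plunger 62 [ 0.4481 -0.3026  0.0684] [-0.00098285 -0.05973775  0.02946324]
```

View pics/crops.png

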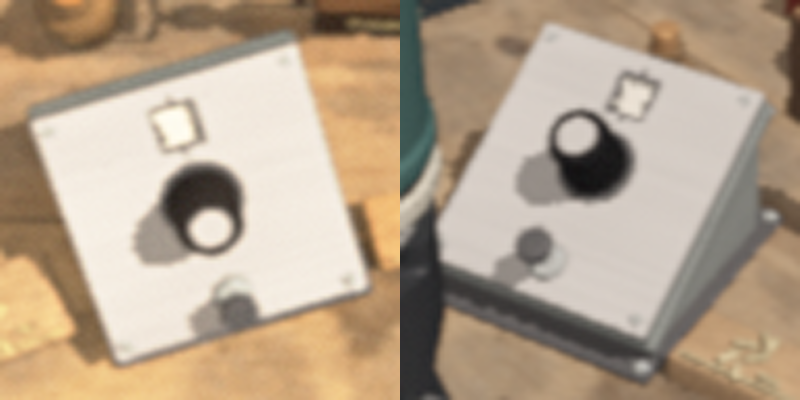

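The crops show the dial clearly: the window is at about (178,125) in the left crop, but its numeral is not readable. The knob and plunger are where the geometry predicts. Next I'll plan a wrist-camera look.

```bash
cat >> h.py <<'E'
N=np.array([-.474,-.1615,.8655]);N/=np.linalg.norm(N)
Y=np.cross([0,0,1],-N);Y/=np.linalg.norm(Y);UP=np.cross(Y,N)   # Y = dial own y (left)
A=np.array([.5157,-.2800,.0757])
def rot(deg):  # tool x=-N ; z = Y turned by deg CCW about N
    z=R.from_rotvec(N*np.radians(deg)).apply(Y); return np.c_[-N,np.cross(z,-N),z]
def move(st,pos,Rt):
    R0=np.array(st["ee_rot"]); 
    return (R0.T@(pos-np.array(st["tool_pos"]))).round(4), R.from_matrix(R0.T@Rt).as_rotvec().round(4)
E
python3 - <<'E'
from h import *
from plant import *
s=read_state();d=vision.read_camera("wrist");R0=np.array(s["ee_rot"])
print("Y",Y,"UP",UP)
print("cam in tool",(R0.T@(d["pose"][:3,3]-s["tool_pos"])).round(4),(R0.T@d["pose"][:3,:3]).round(3).tolist(),d["K"].tolist())
for a in (-180,-90,0,90,180):
    dp,r=move(s,A+N*.13,rot(a));print(a,dp,r,np.degrees(np.linalg.norm(r)))
E
```

```text
Y [-0.32251128  0.94656562  0.        ] UP [0.81931461 0.27915466 0.50079561]
cam in tool [-0.1426  0.0746  0.0005] [[-0.002, -0.295, 0.956], [-0.0, -0.956, -0.295], [1.0, -0.001, 0.001]] [[286.9786798974006, 0.0, 314.1625386903574], [0.0, 286.9786798974006, 195.79267357737575], [0.0, 0.0, 1.0]]
-180 [ 0.0427  0.3503 -0.1822] [-0.0411  0.0093  0.5242] 30.131334572497067
-90 [ 0.0427  0.3503 -0.1822] [-1.5723 -0.4059  0.4205] 96.108480071339
0 [ 0.0427  0.3503 -0.1822] [ 2.995   0.8036 -0.0142] 177.6723516718074
90 [ 0.0427  0.3503 -0.1822] [1.4906 0.4158 0.4013] 91.5983684779213
180 [ 0.0427  0.3503 -0.1822] [-0.0411  0.0093  0.5242] 30.131334572497067
```

Call:
jog_arm --deltas '[[[0.007,0.045,-0.023],[0,0,0.06],0.06],[[0.013,0.09,-0.046],[-0.01,0,0.13],0.06],[[0.018,0.135,-0.07],[-0.01,0,0.2],0.06],[[0.023,0.18,-0.093],[-0.02,0,0.26],0.06],[[0.028,0.225,-0.117],[-0.03,0,0.33],0.06],[[0.033,0.27,-0.14],[-0.03,0,0.4],0.06],[[0.038,0.31,-0.162],[-0.04,0.01,0.46],0.06],[[0.043,0.35,-0.182],[-0.041,0.009,0.524],0.06]]'

```text
clock: 0.95
tool_pos: [0.4551, -0.3005, 0.1883]
ee_rot: [[0.476, 0.818, 0.322], [0.16, 0.28, -0.947], [-0.865, 0.502, 0.002]]
contact_force: [0.6, 1.1, -0.2]
finger_gap: 0.0594
```

```bash
cat > look.py <<'E'
import sys
from h import *
from plant import *
def warp(d,half=.09,S=500,h=0.0):
    px=S/(2*half); c=np.array([[-1,1],[1,1],[1,-1],[-1,-1]])*half
    W=np.array([A-Y*a+UP*b+N*h for a,b in c])  # right = -Y
    H=cv2.getPerspectiveTransform(proj(d,W).astype(np.float32),np.float32([[0,0],[S,0],[S,S],[0,S]]))
    return cv2.warpPerspective(d["color"][:,:,::-1],H,(S,S),flags=cv2.INTER_CUBIC)
if __name__=="__main__":
    n=sys.argv[1]; d=vision.read_camera("wrist");np.savez(f"pics/{n}.npz",**d)
    a=warp(d); b=cv2.resize(warp(d,.09,1500)[int(750-.066*8333):int(750-.030*8333),int(750-.018*8333):int(750+.018*8333)],(300,300))
    o=np.zeros((500,800,3),np.uint8);o[:,:500]=a;o[:300,500:]=b
    o[300:487,500:]=cv2.resize(d["color"][:,:,::-1],(300,187));cv2.imwrite(f"pics/{n}.png",o)
    s=read_state();print(s["clock"],s["tool_pos"],s["joint_positions"],s["finger_gap"])
E
python3 look.py w1
```

```text
1.0 [ 0.45612973 -0.29418729  0.18671723] [-60.8194197   15.59271977 110.66837596  37.71040483  54.63543048
 -12.27612796] 0.05974216235992878
```

View pics/w1.png

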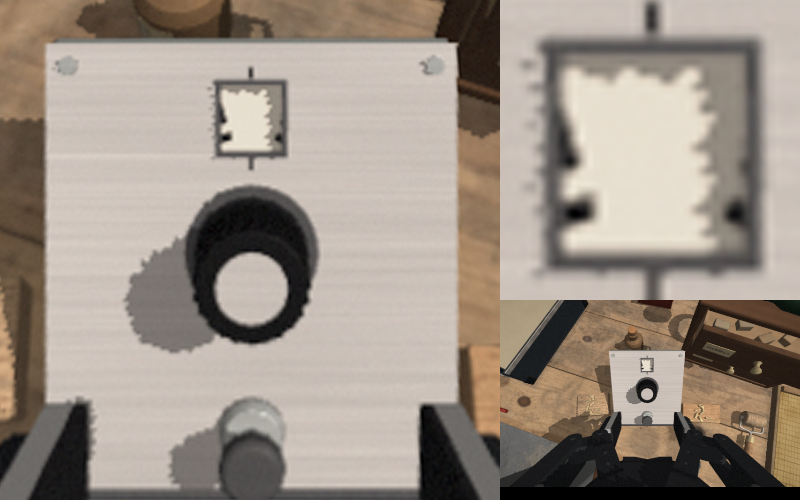

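The window is at about (251,119) in the rectified view, within 1 mm of my model. It sits between two numerals. The left fragment looks like a 2 and the right one like a 3, so the knob needs about 90° counterclockwise. I'll descend onto the knob first.

Call:
jog_arm --deltas '[[[0.04,0,0],[0,0,0],0.06],[[0.08,0,0],[0,0,0],0.06],[[0.11,0,0],[0,0,0],0.06],[[0.119,0,0],[0,0,0],0.06],[[0.119,0,0],[0,0,0],0.06],[[0.119,0,0],[0,0,0],0.06]]'

```text
clock: 1.6
tool_pos: [0.5104, -0.2834, 0.086]
ee_rot: [[0.475, 0.819, 0.322], [0.159, 0.28, -0.947], [-0.866, 0.501, 0.003]]
contact_force: [-0.2, -0.1, -0.9]
finger_gap: 0.06
```

```bash
cat > err.py <<'E'
from h import *
from plant import *
s=read_state();p=np.array(s["tool_pos"])-A;R0=np.array(s["ee_rot"])
print("t",s["clock"],"TCP rel knob axis (Y,UP,N) mm",(1e3*np.array([p@Y,p@UP,p@N])).round(1),"tool-x tilt deg",np.degrees(np.arccos(R0[:,0]@-N)).round(2),
 "jaw angle",np.degrees(np.arctan2(R0[:,2]@np.cross(N,Y),R0[:,2]@Y)).round(2),"F",np.round(s["contact_force"],1),"T",np.round(s["wrist_torque"],2),"gap",s["finger_gap"],np.round(s["joint_positions"],1))
E
python3 err.py; sed -n 1,3p h.py >/dev/null
```

```text
t 1.6 TCP rel knob axis (Y,UP,N) mm [-1.5 -0.2 12. ] tool-x tilt deg 0.13 jaw angle -179.94 F [-0.2 -0.1 -0.9] T [-0.05  0.26  0.  ] gap 0.060019003388894904 [-54.1  27.  112.6  46.8  40.9 -19.2]
```

Call:
jog_arm --deltas '[[[0.003,0,-0.0015],[0,0,0],0.045],[[0.003,0,-0.0015],[0,0,0],0.0],[[0.003,0,-0.0015],[0,0,0],0.0],[[0.003,0,-0.0015],[0,0,0],0.0],[[0.003,0,-0.0015],[0,0,0],0.0],[[0.003,0,-0.0015],[0,0,0],0.0]]'

```text
clock: 2.2
tool_pos: [0.511, -0.2811, 0.0839]
ee_rot: [[0.475, 0.819, 0.322], [0.159, 0.28, -0.947], [-0.865, 0.501, 0.003]]
contact_force: [-3.4, 1.7, 6.2]
finger_gap: 0.0346
```

```bash
python3 err.py
```

```text
t 2.2 TCP rel knob axis (Y,UP,N) mm [ 0.4 -0.   9.5] tool-x tilt deg 0.14 jaw angle -179.93 F [-3.4  1.7  6.2] T [0.2  0.26 0.09] gap 0.03462253073993607 [-53.9  27.1 112.8  47.3  40.6 -19.6]
```

Call:
jog_arm --deltas '[[[0,0,0],[-0.1,0,0],0],[[0,0,0],[-0.24,0,0],0],[[0,0,0],[-0.38,0,0],0],[[0,0,0],[-0.52,0,0],0],[[0,0,0],[-0.66,0,0],0],[[0,0,0],[-0.8,0,0],0],[[0,0,0],[-0.9,0,0],0],[[0,0,0],[-0.94,0,0],0]]'

```text
clock: 3.0
tool_pos: [0.5112, -0.2813, 0.084]
ee_rot: [[0.475, 0.22, 0.852], [0.159, 0.931, -0.329], [-0.865, 0.292, 0.407]]
contact_force: [-2.5, 0.5, 5.4]
finger_gap: 0.0343
```

```bash
python3 err.py; python3 look.py w2
```

```text
t 3.0 TCP rel knob axis (Y,UP,N) mm [0.3 0.1 9.5] tool-x tilt deg 0.16 jaw angle -125.9 F [-2.5  0.5  5.4] T [0.22 0.18 0.03] gap 0.03433949302928757 [-53.9  27.1 112.8  47.3  40.6 -73.6]
3.05 [ 0.51123024 -0.28125865  0.08399532] [-53.85695772  27.11864956 112.78126598  47.28258095  40.56044794
 -73.69363792] 0.034774212493915234
```

View pics/w2.png

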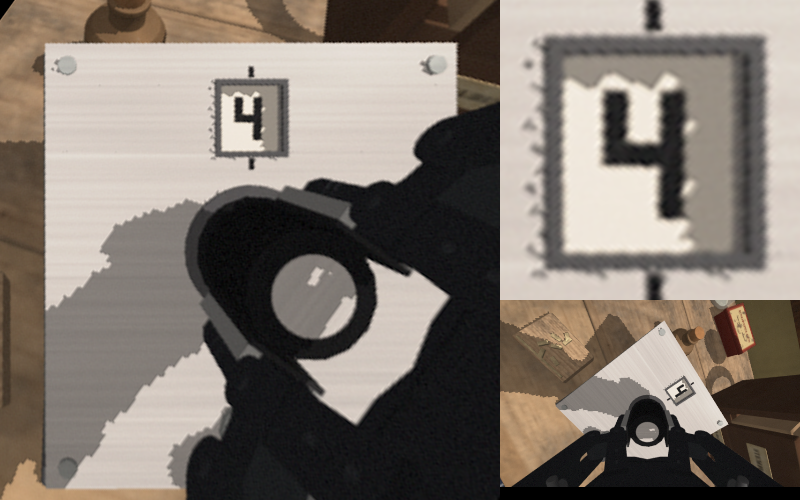

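The window now shows a 4 upright at crop (644,155), against index marks at x=653. That offset fits the parallax of a recessed disc seen from the left, so one more 36° step counterclockwise is needed.

Call:
jog_arm --deltas '[[[0,0,0],[-0.1,0,0],0],[[0,0,0],[-0.22,0,0],0],[[0,0,0],[-0.36,0,0],0],[[0,0,0],[-0.5,0,0],0],[[0,0,0],[-0.6,0,0],0],[[0,0,0],[-0.628,0,0],0],[[0,0,0],[-0.628,0,0],0]]'

```text
clock: 3.75
tool_pos: [0.5114, -0.2812, 0.0841]
ee_rot: [[0.476, -0.321, 0.819], [0.159, 0.947, 0.278], [-0.865, -0.002, 0.502]]
contact_force: [-2.2, 0.8, 5.3]
finger_gap: 0.0345
```

```bash
python3 err.py
```

```text
t 3.75 TCP rel knob axis (Y,UP,N) mm [0.2 0.3 9.5] tool-x tilt deg 0.16 jaw angle -90.05 F [-2.2  0.8  5.3] T [ 0.34 -0.03  0.23] gap 0.03451981651430818 [ -53.9   27.1  112.8   47.3   40.6 -109.5]
```

Call:
jog_arm --deltas '[[[0,0,0],[0,0,0],0.05],[[0,0,0],[0,0,0],0.05],[[0,0,0],[0,0,0],0.05],[[-0.01,0,0],[0,0,0],0.05],[[-0.04,0,0],[0,0,0],0.05],[[-0.08,0,0],[0.12,0,0],0.05],[[-0.12,0,0],[0.26,0,0],0.05],[[-0.13,0,0],[0.4,0,0],0.05]]'

```text
clock: 4.55
tool_pos: [0.449, -0.304, 0.199]
ee_rot: [[0.476, 0.031, 0.879], [0.155, 0.981, -0.118], [-0.866, 0.192, 0.462]]
contact_force: [0.6, -0.7, 0.1]
finger_gap: 0.0499
```

Call:
jog_arm --deltas '[[[0,0,0],[0.14,0,0],0],[[0,0,0],[0.28,0,0],0],[[0,0,0],[0.42,0,0],0],[[0,0,0],[0.56,0,0],0],[[0,0,0],[0.7,0,0],0],[[0,0,0],[0.84,0,0],0],[[0,0,0],[0.98,0,0],0],[[0,0,0],[1.1,0,0],0]]'

```text
clock: 5.35
tool_pos: [0.4492, -0.3017, 0.1956]
ee_rot: [[0.474, 0.798, 0.373], [0.16, 0.338, -0.927], [-0.866, 0.499, 0.033]]
contact_force: [0.5, 0.4, -0.2]
finger_gap: -0.0002
```

Call:
jog_arm --deltas '[[[0,0,0],[0.07,0,0],0],[[0,0,0],[0.07,0,0],0]]'

```text
clock: 5.55
tool_pos: [0.4493, -0.3018, 0.1956]
ee_rot: [[0.474, 0.82, 0.32], [0.159, 0.278, -0.947], [-0.866, 0.5, 0.001]]
contact_force: [-1.0, -0.5, -0.1]
finger_gap: -0.0006
```

```bash
python3 err.py; python3 look.py w3
```

```text
t 5.55 TCP rel knob axis (Y,UP,N) mm [  0.8  -0.5 138.8] tool-x tilt deg 0.12 jaw angle 179.9 F [-1.  -0.5 -0.1] T [-0.05  0.18 -0.05] gap -0.0005550246770194407 [-61.7  14.7 110.1  36.6  55.8 -11.6]
5.6 [ 0.44933824 -0.30179673  0.1955503 ] [-61.71132191  14.69205988 110.05732635  36.61537683  55.75142145
 -11.74584211] -0.00015947435078710187
```

View pics/w3.png

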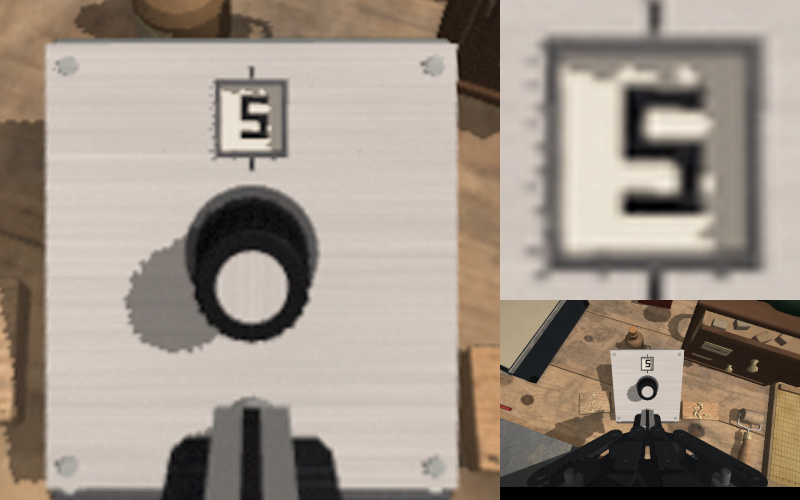

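It now shows a 5, upright at crop (665,150) with index marks at x=655. That is about 1.2 mm or 0.025 rad off, well inside the pin's capture range of 0.08 rad. The fingers are shut, so I'll move over the plunger.

Call:
jog_arm --deltas '[[[0.02,-0.035,0.001],[0,0,0],0],[[0.06,-0.0635,0.001],[0,0,0],0],[[0.09,-0.0635,0.001],[0,0,0],0],[[0.1,-0.0635,0.001],[0,0,0],0],[[0.1,-0.0635,0.001],[0,0,0],0],[[0.1,-0.0635,0.001],[0,0,0],0]]'

```text
clock: 6.2
tool_pos: [0.4458, -0.3049, 0.0779]
ee_rot: [[0.475, 0.819, 0.322], [0.159, 0.28, -0.947], [-0.866, 0.501, 0.002]]
contact_force: [-0.5, 0.1, -0.0]
finger_gap: 0.0002
```

```bash
python3 err.py
```

```text
t 6.2 TCP rel knob axis (Y,UP,N) mm [ -1.  -63.1  39. ] tool-x tilt deg 0.14 jaw angle -179.96 F [-0.5  0.1 -0. ] T [-0.1   0.22 -0.02] gap 0.00021612803588604254 [-62.3  26.6 116.1  46.9  42.6 -28. ]
```

Now at 39 mm, with the top of the button at 29.5 mm. I'll push gently.

Call:
jog_arm --deltas '[[[0.004,0,-0.001],[0,0,0],0],[[0.008,0,-0.001],[0,0,0],0],[[0.01,0,-0.001],[0,0,0],0],[[0.012,0,-0.001],[0,0,0],0],[[0.014,0,-0.001],[0,0,0],0],[[0.016,0,-0.001],[0,0,0],0],[[0.016,0,-0.001],[0,0,0],0]]'

```text
clock: 6.9
tool_pos: [0.4527, -0.301, 0.0628]
ee_rot: [[0.474, 0.82, 0.321], [0.16, 0.278, -0.947], [-0.866, 0.5, 0.001]]
contact_force: [-0.9, -0.8, 0.2]
finger_gap: 0.0
```

```bash
python3 err.py
```

```text
t 6.9 TCP rel knob axis (Y,UP,N) mm [  0.5 -63.9  22.1] tool-x tilt deg 0.11 jaw angle 179.93 F [-0.9 -0.8  0.2] T [-0.05  0.19 -0.04] gap 5.9916257823691345e-06 [-61.3  28.3 116.4  49.   40.7 -29.6]
```

Call:
jog_arm --deltas '[[[0.002,0,0],[0,0,0],0],[[0.004,0,0],[0,0,0],0],[[0.005,0,0],[0,0,0],0],[[0.006,0,0],[0,0,0],0],[[0.006,0,0],[0,0,0],0]]'

```text
clock: 7.4
tool_pos: [0.4551, -0.3003, 0.0587]
ee_rot: [[0.475, 0.82, 0.321], [0.159, 0.279, -0.947], [-0.866, 0.501, 0.002]]
contact_force: [-11.3, -1.9, 19.0]
finger_gap: 0.0
```

```bash
python3 err.py
```

```text
t 7.4 TCP rel knob axis (Y,UP,N) mm [  0.4 -63.9  17.3] tool-x tilt deg 0.15 jaw angle 179.97 F [-11.3  -1.9  19. ] T [0.23 0.44 0.18] gap 1.4563226227710618e-06 [-61.   28.9 116.5  49.7  40.2 -30.2]
```

There are 22 N at a height of 17.3 mm, and home is 17.5 mm. I'll retreat and check.

Call:
jog_arm --deltas '[[[-0.02,0,0],[0,0,0],0],[[-0.06,0,0],[0,0,0],0],[[-0.1,0,0],[0,0,0],0],[[-0.14,0,0],[0,0,0],0],[[-0.17,-0.03,0],[0,0,0],0],[[-0.18,-0.05,0],[0,0,0],0],[[-0.18,-0.05,0],[0,0,0],0]]'

```text
clock: 8.1
tool_pos: [0.3272, -0.3438, 0.1886]
ee_rot: [[0.474, 0.821, 0.318], [0.158, 0.277, -0.948], [-0.866, 0.499, 0.002]]
contact_force: [-0.2, -0.5, 0.0]
finger_gap: 0.0003
```

```bash
python3 err.py; python3 look.py w4; python3 - <<'E'
from h import *
from plant import *
for n in("wrist","top","scene"):
    d=vision.read_camera(n);P=pts(d).reshape(-1,3);q=P-A;l=np.stack([q@Y,q@UP,q@N],-1)
    m=(np.hypot(l[:,0],l[:,1]+.064)<.007)&(l[:,2]>.005)&(l[:,2]<.04)
    f=(abs(l[:,0])<.06)&(abs(l[:,1])<.07)&(abs(l[:,0])>.03)&(abs(l[:,2])<.006)
    print(n,m.sum(),(1e3*np.median(l[m,2])).round(1) if m.any() else None,"front",(1e3*np.median(l[f,2])).round(1))
    if n=="top":
        o=np.load("pics/top0.npz");df=np.abs(d["color"].astype(int)-o["color"]).max(-1)
        for k,(u,v) in dict(b0=(263,250),b2=(372,225),bot=(284,172),roll=(425,245)).items(): print(k,np.mean(df[v-15:v+15,u-15:u+15]>40).round(3))
E
```

```text
t 8.1 TCP rel knob axis (Y,UP,N) mm [   0.4 -115.6  197.4] tool-x tilt deg 0.23 jaw angle 179.82 F [-0.2 -0.5  0. ] T [-0.07  0.21  0.01] gap 0.00026118803730260516 [-78.7  13.6 113.1  34.1  62.1 -26. ]
8.15 [ 0.32830539 -0.34290157  0.18846918] [-78.58165858  13.61517156 113.11882075  34.18018184  62.08739071
 -25.8807012 ] 9.818268746425553e-05
wrist 128 17.7 front 0.0
top 26 17.1 front -0.7
b0 0.0
b2 0.0
bot 0.0
roll 0.0
scene 26 18.2 front 0.1
```

View pics/w4.png

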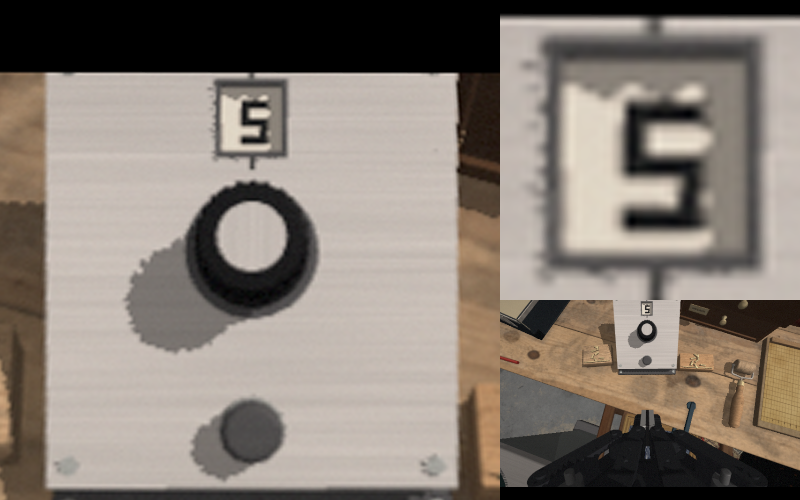

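The 5 shows in the window at crop (665,165), and the button sits on its collar at (252,432). Depth puts its top at 17.1 to 18.2 mm, against 17.5 mm at home. The neighbouring objects are unchanged and the arm is clear.

```bash
python3 -c "
from plant import manip
print(manip.hand_in())"
```

```text
the job is handed in; nothing more can be done
None
```

The batch dial is set to 5 and the lock plunger is pushed in. I handed the job in at about 8 s of the 64 s allowed. I gripped the knob, turned it about 90° counterclockwise (it started between 2 and 3), let go, then pushed the plunger with closed fingers and backed away.

What the last checks showed:
- **Plunger:** it stopped against about 22 N with its top at 17.3 mm by arm position, where fully home is 17.5 mm. Depth from the three cameras gave 17.1, 17.7 and 18.2 mm, which agrees within their accuracy.
- **Numeral:** the window shows an upright 5. It looks about 1 mm right of the index marks, both before and after locking. I expected the pin to pull the number disc into line, but it did not visibly shift. About 0.025 rad is inside the pin's 0.08 rad tolerance, so it may just be how the digit is drawn or shaded.
- **Lock:** I did not turn the knob against the lock to test it.
- **Surroundings:** the top camera showed no change at the print blocks, bottle or seam roller. The arm was clear of everything at hand-in.

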